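# Get the red key from behind the others

## Task

The red loop-handled hex key hangs at the back of the crowded hook. Move the blue and yellow keys in front of it over to the empty spare hook, with the first one you hang there slid right back against the hook's rubber collar, then take the red key and stand it, shank down, in the hole of the wooden block. Keep the hooks' loads light (never 20 N), drop neither the blue nor the yellow key, and leave everything else on the bench where it is.

Things in the scene. Friction and masses are not known exactly. Their poses are not given: they have to be found in the camera images.
- full_stand: Crowded hook stand, fixed: grey foot plate 110 x 130 mm, dark 30 mm square post 226 mm high, steel hook along its -x axis. Origin on the bench under the post's axis; x, y level, z up. Middles of the hanging keys: red about 52 mm, then blue and yellow (either order) 76 and 100 mm out from the post's axis. The hook is springy at its root: about 3 N per mm, up or down, 100 mm out.
- spare_stand: Spare hook stand, fixed, same shape and frame as the crowded one, with an empty brass-coloured hook along its -x axis, of the same shape, collar and spring. But this hook sits on a black carriage (36 x 38 x 30 mm, on the post) clamped anywhere from 14 mm below to 14 mm above the other hook's height.
- red_key_loop (a point): Red hex key; point = middle of its loop; z up the shank, x through the window (along the hook). Loop 10 mm thick, 46 wide in y (flat sides to pinch, z -18 to +10), z -18 to +23. Window 30 mm wide, flat bottom at z -10, gable roof sloping 25 deg, peak at z +14. Hung, the point is 9.6 mm below the rod's axis. Steel shank 8 mm thick down to z -108. About 130 g.
- blue_key_loop (a point): Blue loop-handled hex key, same as the red one; the point is the middle of its loop.
- yellow_key_loop (a point): Yellow loop-handled hex key, same as the red one; the point is the middle of its loop.
- block_hole (a point): Wooden block, fixed, 90 x 70 x 60 mm high, with one round hole of 22 mm diameter, 50 mm deep, in the middle of its top; the point is the centre of the hole's mouth, 60 mm above the bench. Short bit ends stand 10 mm out of the top along two edges.
- jar: Bystander: amber jar with a black cap, 68 mm diameter, 75 mm high; origin under its centre.
- oil: Bystander: black oil bottle with red cap, 60 mm diameter, 150 mm high; origin under its centre.
- driver: Bystander: screwdriver with yellow handle lying on the bench.
- tape: Bystander: grey roll of tape, 90 mm diameter, 25 mm high.
- hammer: Bystander: hammer lying on the bench.
- wrench: Bystander: wrench lying on the bench.
- full_stand_hook (a point): Where the crowded hook's rod axis meets the post's axis, 220 mm above the bench. Rod 8 mm thick, along -x: level to 110 mm out, then rising at 30 degrees to a round end 127 mm out, 10 mm higher (axis). Rubber collar round the rod, 26 mm diameter, front face 45 mm out: a sprung stop (gives 2 N per mm, at most 8 mm). Keys slide off over the raised end.
- spare_stand_hook (a point): Point on the spare stand's post axis 220 mm above the bench: mid-height of the carriage's range, NOT the hook's true height, which is within 14 mm above or below this point, is in none of these poses, and must be felt (or seen). The carriage does not slip.

How it is judged:
On the way:
1. the blue and yellow keys both hang, let go, on the spare hook, one of them back against its collar (x of blue_key_loop in the frame of spare_stand between -0.106 and -0.042 m and y of blue_key_loop in the frame of spare_stand between -0.012 and 0.012 m and z of blue_key_loop in the frame of spare_stand between 0.188 and 0.232 m and contact force between the fingers and blue_key below 0.1 N and x of yellow_key_loop in the frame of spare_stand between -0.106 and -0.042 m and y of yellow_key_loop in the frame of spare_stand between -0.012 and 0.012 m and z of yellow_key_loop in the frame of spare_stand between 0.188 and 0.232 m and contact force between the fingers and yellow_key below 0.1 N and x of any of blue_key_loop, yellow_key_loop in the frame of spare_stand above -0.058 m), for 0.2 s.
At the end, for the whole second after the job is handed in: Blue and yellow keys hang at rest on the spare hook, middles 42-106 mm out from the post's axis, within 12 mm of its line, one within 58 mm (touching the collar is 50). Red key at rest in the block's hole: loop middle 45-68 mm above the top, within 45 mm of the hole's axis, tilt under 0.45 rad (all of step 1 and linear speed of each of blue_key, yellow_key, red_key below 0.03 m/s and horizontal distance between red_key_loop and block_hole below 0.045 m and z of red_key_loop in the frame of block_hole between 0.045 and 0.068 m and angle between red_key_loop's own z axis and vertical below 0.45 rad).
It fails at once if either hook stand loaded with 20 N or more by anything (contact force between any of full_stand, spare_stand and anything else above 20 N).
It fails at once if blue or yellow key dropped (loop's middle under 150 mm above the bench) (height (world z) of any of blue_key_loop, yellow_key_loop below 0.15 m).
It fails at once if a bystander moved more than 25 mm (distance of any of jar, oil, driver, tape, hammer, wrench from where it was at the start of the episode above 0.025 m).
It also fails if it takes over 72 s, if anything falls off the work surface, if the arm or the gripper's body presses on something with over 40 N, if the wrist force passes 120 N, or if a joint passes its speed limit or range.

## Robot

A 6-joint arm with a two-finger parallel gripper is mounted at the origin on the work surface. World frame = base frame: x ahead of the robot, y to its left, z up, the work surface at z = 0. Lengths are in m, angles in rad, forces in N, time in s.
With the tool pointing down it reaches from about 0.3 to 0.775 m from the base axis. Payload 14.6 kg.
Tool frame: the origin (TCP) lies between the finger pads; the fingertips stand 14 mm ahead of it and the grasp point (between the pads) lies 5 mm behind it; z points along the fingers, y is the line along which they close (so a half turn about z gives the same grasp; the last joint's range is limited). The gripper opens to 94 mm and grips with 3 to 60 N. Pads are 16 mm wide; open, the fingers measure 119 mm over their backs; the gripper's body (75 mm by 177 mm) begins 78 mm behind the grasp point.
Start: joints at [1.234, 0.3, 1.521, -0, 1.321, -0.067], TCP at [0.147, 0.53, 0.193] pointing down, gripper open.
Joint ranges: [-3.03, 3.03], [-0.79, 2.21], [0.23, 2.52], [-1.04, 4.18], [0, 3.07], [-2.55, 2.55]. Speed limits (rad/s): [2.22, 2.22, 2.57, 3.14, 3.14, 3.14].

## Interface

Orientations are given as [roll, pitch, yaw] about the fixed x, y, z axes, in that order (R = Rz(yaw) Ry(pitch) Rx(roll)).
In Python, from station import ctrl gives the robot as it stands. The module is installed in compiled form; this text tells all that it offers.
- The arm moves only by the tool move_arm, never from a script. Its argument "targets" is a list of rows, each a list of 7 numbers: the opening, from -1 (shut) to 1 (fully open), then the shift along the tool's x, y, z in units of 50 mm (1.0 is 50 mm), then the turn, a rotation vector about the tool's x, y, z in rad. A call has 1 to 12 rows; each row is the pose to reach, as a shift and turn from the pose commanded when the call began, along the tool's axes at that moment; what a row does not reach only later rows make up. A row lasts 1/10 s, in which the tool goes at most 50 mm and 8.59 degrees, less where a joint would pass 70% of its speed; a pose out of reach is approached as far as the arm can. A call with a gripper value outside its range is refused whole. The fingers move at their own pace and stop on an object; "grip_force" is the grip in N (left out, the last holds). Time passes only in rows, so rows that repeat a pose let the fingers close. It gives the time, the measured TCP pose, the force, the opening and the grip force at its end, in the units of the state.
- ctrl.get_obs(): the state, without advancing time (a new reading comes with each control period).
- ctrl.camera(name): name is "scene" or "top" or "wrist"; returns (picture, depth): 480x640x3 uint8, red, green, blue; 480x640 float32, m along the optical axis (not along the pixel's ray), 0 where there is no reading.
- ctrl.camera_params(name): a dict with "intrinsics" (3x3 intrinsics, pixels), "k1" (the pictures are not rectified: a ray, as slopes to the right and down, at radius r is drawn at 1 + k1 r^2 times it, then the intrinsics apply), "rvec" (rotation vector, rad) and "tvec" (3), from world to camera coordinates, as OpenCV has them; the wrist camera has in their place "T_tool_cam" (4x4, takes a point from camera to tool coordinates, whose origin is the TCP and whose axes are the flange's). Camera axes: x right, y down, z forward; pixel columns grow to the right and rows downward; lengths in m; the calibration is good to about 2 mm. A picture is of the moment at which its call begins: read the wrist's pose just before it. camera_params takes no time and is no camera call.
- ctrl.hand_in(): hands the job in; it is judged then, once.
Trained networks look in the newest picture that a camera, given by its name, has taken for a name from the list of things; names that differ only in an ending like _2 or _b are one class to them, and where a whole thing is asked for, a point or a joint stands for the part that bears it (a point fixed in the world has none). Each returns a list of dicts, best first, with "score" (0 to 1); they miss things now and then, are a little off and sometimes report something else, mostly with a low value. They report only what shows in the picture. A call takes as long as a camera call.
- ctrl.cut_out(camera, target): "region" (480x640 bool, what is visible of it) and "point" ([column, row] in pixels, amid what is visible of it).
- ctrl.tip_of(camera, target): "point" ([column, row] in pixels: a listed point, or the origin of a listed thing).
The state is a dict: "time_s": time; "qpos": joint angles; "joint_vel": joint speeds; "tau": joint torques, N m; "ee_pos": TCP position; "eef_rot": TCP orientation; "force": force on the tool from outside, world axes, zero at the start; "moment": the same for the moment, N m; "grip_width": finger opening in m; "grip_force": force on a finger pad.
Only numpy, scipy, OpenCV 4.12 (cv2) and the standard library are available. Lean on these libraries where they do the work, as an engineer would, in place of code of your own. Each camera call takes 0.05 s, during which the arm holds its last target. There are 200 camera calls.

## Working session

There is one attempt and no reset: what is moved stays moved. The work goes in short steps, Python scripts to look and compute and a tool call to move; the robot and the scene stay as the last step left them, time stands still between calls to the robot, and variables do not carry over. Pictures are saved under pics/ and viewed, at most 10 in all, crops included, and the job is handed in when it is done.

Besides the shell and the picture viewer there is one more tool, called after "Emit:" by a JSON object that holds its "api" and its "payload". move_arm: Moves the arm, as the interface text tells. Its arguments: {"type":"object","properties":{"targets":{"type":"array"},"grip_force":{"type":"number"}},"required":["targets"]}

```bash
mkdir -p pics
cat > h.py <<'E'
import numpy as np, cv2
from scipy.spatial.transform import Rotation as R
from station import ctrl
def cam(name):
    o=ctrl.get_obs(); pic,d=ctrl.camera(name); p=ctrl.camera_params(name)
    K=np.array(p["intrinsics"]); 
    if "rvec" in p:
        Rm=cv2.Rodrigues(np.array(p["rvec"],float))[0]; t=np.array(p["tvec"],float).ravel()
        T=np.eye(4); T[:3,:3]=Rm.T; T[:3,3]=-Rm.T@t
    else:
        Tt=np.eye(4); Tt[:3,:3]=R.from_euler('xyz',o["eef_rot"]).as_matrix(); Tt[:3,3]=o["ee_pos"]
        T=Tt@np.array(p["T_tool_cam"])
    return pic,d,K,float(p["k1"]),T
def rays(px,K,k1):
    px=np.atleast_2d(px).astype(float)
    q=np.c_[(px[:,0]-K[0,2])/K[0,0],(px[:,1]-K[1,2])/K[1,1]]
    u=q.copy()
    for _ in range(10): u=q/(1+k1*(u**2).sum(1,keepdims=True))
    return np.c_[u,np.ones(len(u))]
def world(px,z,c):
    r=rays(px,c[2],c[3])*np.atleast_1d(z)[:,None]
    return r@c[4][:3,:3].T+c[4][:3,3]
def cloud(c,mask=None):
    m=c[1]>0
    if mask is not None: m&=mask
    v,u=np.nonzero(m); return world(np.c_[u,v],c[1][m],c),np.c_[u,v]
def onplane(px,zw,c):
    r=rays(px,c[2],c[3])@c[4][:3,:3].T; o=c[4][:3,3]
    return o+r*((zw-o[2])/r[:,2])[:,None]
def save(pic,n): cv2.imwrite('pics/'+n,pic[:,:,::-1])
E
cat > a.py <<'E'
from h import *
np.set_printoptions(precision=4,suppress=True)
o=ctrl.get_obs(); print(o["time_s"],o["ee_pos"],o["eef_rot"],o["grip_width"],o["force"])
out=[]
for n in ("scene","top"):
    c=cam(n); save(c[0],n+'0.png'); print(n,"campos",c[4][:3,3], "fwd",c[4][:3,2])
    for t in ["red_key_loop","blue_key_loop","yellow_key_loop","block_hole","full_stand_hook","spare_stand_hook","full_stand","spare_stand"]:
        for r in ctrl.tip_of(n,t)[:1]:
            u,v=np.array(r["point"]).round().astype(int)
            z=c[1][min(max(v,0),479),min(max(u,0),639)]
            print(t,round(r["score"],2),np.round(r["point"],1),"depthpt",world([[u,v]],z,c)[0], "plane", onplane([r["point"]],{'red':.2104,'blu':.2104,'yel':.2104,'blo':.06}.get(t[:3],.22 if 'hook' in t else 0),c)[0])
E
python3 a.py
```

```text
0.0 [0.1465 0.5298 0.1928] [-3.1404 -0.0001  2.8718] 0.09404287819379137 [0.0867 0.6887 0.0358]
scene campos [ 1.0949 -0.5944  0.9418] fwd [-0.4737  0.5219 -0.7094]
blue_key_loop 0.63 [382.2 198.2] depthpt [0.5934 0.1571 0.2016] plane [0.6002 0.1479 0.2104]
yellow_key_loop 0.58 [373.5 191.9] depthpt [0.5774 0.1424 0.2209] plane [0.5688 0.1525 0.2104]
block_hole 0.62 [376.2 181.6] depthpt [0.4278 0.3611 0.0496] plane [0.4348 0.3519 0.06  ]
full_stand_hook 0.83 [407.6 206.3] depthpt [0.6753 0.1491 0.228 ] plane [0.6705 0.1558 0.22  ]
spare_stand_hook 0.83 [298.2 285.7] depthpt [ 0.6633 -0.2085  0.2373] plane [ 0.6524 -0.1981  0.22  ]
full_stand 0.83 [396.5 268.3] depthpt [0.738  0.0312 0.1502] plane [0.6719 0.15   0.    ]
spare_stand 0.64 [304.4 342.2] depthpt [ 0.6647 -0.2026  0.03  ] plane [ 0.6516 -0.1894 -0.    ]
top campos [ 0.3739 -0.0182  1.346 ] fwd [ 0.1579  0.0184 -0.9873]
red_key_loop 0.65 [262.4 213.5] depthpt [0.6065 0.1489 0.2211] plane [0.6099 0.1495 0.2104]
blue_key_loop 0.57 [261.2 231.9] depthpt [0.5607 0.1483 0.2308] plane [0.5644 0.1509 0.2104]
yellow_key_loop 0.55 [263.4 230. ] depthpt [0.5656 0.1437 0.2311] plane [0.5691 0.1457 0.2104]
block_hole 0.81 [196. 288.] depthpt [0.4352 0.3611 0.0123] plane [0.433  0.3476 0.06  ]
full_stand_hook 0.71 [264.9 189.3] depthpt [0.6676 0.143  0.2255] plane [0.6683 0.144  0.22  ]
spare_stand_hook 0.96 [400.7 201.6] depthpt [ 0.6341 -0.1836  0.2431] plane [ 0.6406 -0.1863  0.22  ]
full_stand 0.63 [273.  211.2] depthpt [0.6478 0.1421 0.063 ] plane [0.6607 0.15   0.    ]
spare_stand 0.91 [391.3 216.8] depthpt [ 0.6293 -0.1794  0.0866] plane [ 0.6475 -0.1913  0.    ]
```

Run:
```python
import cv2
a=cv2.imread('pics/scene0.png');b=cv2.imread('pics/top0.png')
x=cv2.resize(a[130:370,220:480],None,fx=2.3,fy=2.3,interpolation=cv2.INTER_CUBIC)
cv2.imwrite('pics/s1.png',x)
cv2.imwrite('pics/t1.png',cv2.resize(b[140:360,150:450],None,fx=2.6,fy=2.6,interpolation=cv2.INTER_CUBIC))
```

```text
(no output)
```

View pics/s1.png

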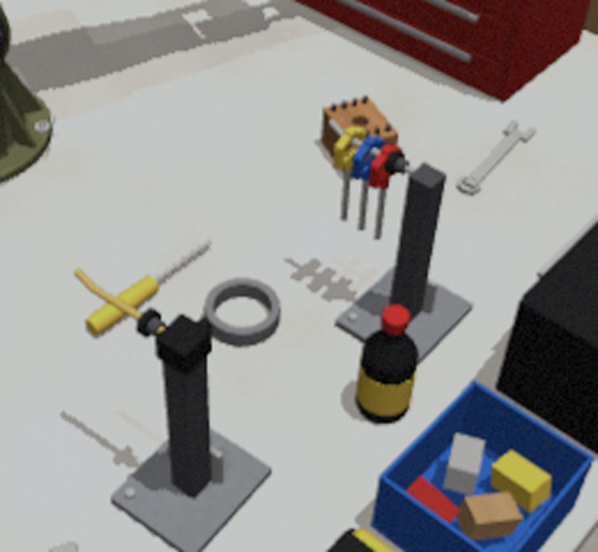

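View pics/t1.png

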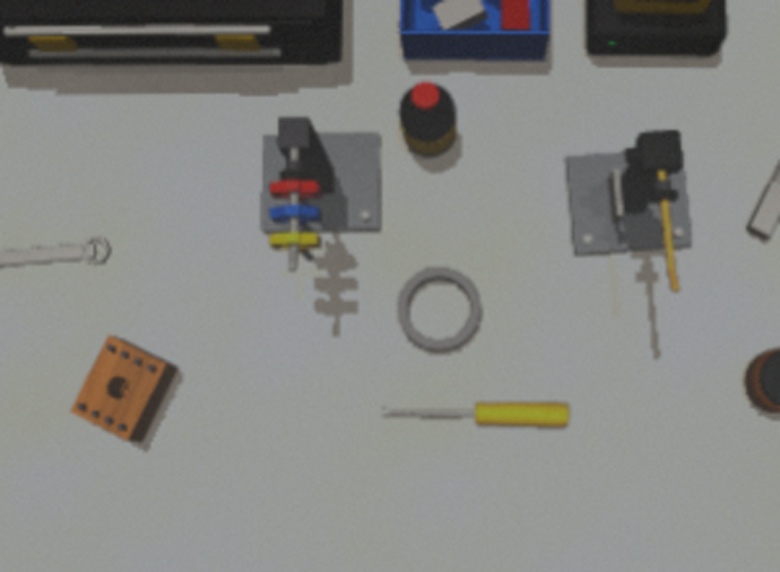

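Scene: the keys run yellow (outermost), blue, red from the free end of the crowded hook, and both hooks point at the robot. The spare hook is brass and slightly yawed. Next I measure the rods from the depth clouds and check the wrist camera geometry.

```bash
cat > b.py <<'E'
from h import *
np.set_printoptions(precision=4,suppress=True)
p=ctrl.camera_params("wrist"); print(np.array(p["T_tool_cam"]),np.array(p["intrinsics"])[0])
for n in ("top","scene"):
    c=cam(n); P,uv=cloud(c); rgb=c[0][uv[:,1],uv[:,0]]; hsv=cv2.cvtColor(rgb[None],cv2.COLOR_RGB2HSV)[0].astype(int)
    print(n)
    for nm,lo,hi,x,y,z in [("yellow",20,35,(.5,.7),(.08,.22),(.15,.25)),("blue",100,125,(.5,.7),(.08,.22),(.15,.25)),("red",-1,8,(.5,.7),(.08,.22),(.15,.25)),("brass",10,28,(.45,.7),(-.27,-.12),(.18,.27))]:
        m=(hsv[:,0]>lo)&(hsv[:,0]<hi)&(hsv[:,1]>110)&(hsv[:,2]>50)
        for k,(a,b) in enumerate((x,y,z)): m&=(P[:,k]>a)&(P[:,k]<b)
        Q=P[m]
        if len(Q)<4: print(nm,len(Q)); continue
        print(nm,len(Q),"med",np.median(Q,0),"min",Q.min(0),"max",Q.max(0))
        if nm=="brass":
            Q=Q[np.argsort(Q[:,0])]; print(Q[::max(1,len(Q)//14)])
            L=Q[Q[:,0]>Q[:,0].min()+.03]; print("line y(x)",np.polyfit(L[:,0],L[:,1],1),"z(x)",np.polyfit(L[:,0],L[:,2],1))
    for s,x,y in (("full",(.6,.75),(.1,.2)),("spare",(.58,.72),(-.25,-.13))):
        m=(P[:,2]>.215)&(P[:,0]>x[0])&(P[:,0]<x[1])&(P[:,1]>y[0])&(P[:,1]<y[1])&(rgb.max(1)<90)
        Q=P[m]; print(s,"post top",len(Q),np.median(Q,0),Q.min(0),Q.max(0),np.percentile(Q[:,2],[10,50,90]))
E
python3 b.py
```

```text
[[ 0.0014 -0.9589 -0.2839  0.0835]
 [ 1.      0.0012  0.0011 -0.0001]
 [-0.0007 -0.2839  0.9589 -0.1909]
 [ 0.      0.      0.      1.    ]] [421.9713   0.     317.5614]
top
yellow 86 med [0.5616 0.1436 0.2259] min [0.5566 0.123  0.1973] max [0.5692 0.1665 0.2355]
blue 75 med [0.588  0.1464 0.2273] min [0.583  0.1261 0.2186] max [0.5928 0.1682 0.2366]
red 97 med [0.6113 0.1448 0.2262] min [0.6056 0.1248 0.1975] max [0.6194 0.1685 0.2372]
brass 97 med [ 0.5683 -0.1962  0.2352] min [ 0.519  -0.2032  0.2295] max [ 0.6271 -0.1882  0.247 ]
[[ 0.519  -0.2001  0.247 ]
 [ 0.5242 -0.2007  0.2438]
 [ 0.5327 -0.2024  0.2337]
 [ 0.5391 -0.1995  0.2381]
 [ 0.5467 -0.1976  0.2354]
 [ 0.5516 -0.1979  0.2344]
 [ 0.5568 -0.1983  0.2321]
 [ 0.5631 -0.1976  0.2372]
 [ 0.5683 -0.1934  0.2344]
 [ 0.5732 -0.1982  0.2343]
 [ 0.5777 -0.1957  0.2359]
 [ 0.5831 -0.1938  0.2329]
 [ 0.5895 -0.1933  0.2373]
 [ 0.5951 -0.194   0.2331]
 [ 0.5998 -0.1939  0.234 ]
 [ 0.6233 -0.1938  0.2375]
 [ 0.6271 -0.1908  0.2422]]
line y(x) [ 0.0901 -0.2477] z(x) [0.0165 0.2253]
full post top 234 [0.655  0.1472 0.2264] [0.6058 0
[... 568 characters left out ...]
0.2043  0.2411]
 [ 0.5282 -0.2033  0.2376]
 [ 0.5341 -0.2028  0.2383]
 [ 0.541  -0.2037  0.2348]
 [ 0.547  -0.2004  0.2365]
 [ 0.5546 -0.2019  0.234 ]
 [ 0.5617 -0.2004  0.2287]
 [ 0.5683 -0.1972  0.2342]
 [ 0.5728 -0.201   0.2374]
 [ 0.5766 -0.1964  0.2335]
 [ 0.5808 -0.1999  0.2364]
 [ 0.5859 -0.199   0.2363]
 [ 0.5905 -0.1974  0.2386]
 [ 0.5954 -0.1967  0.2354]
 [ 0.6226 -0.1941  0.2357]
 [ 0.634  -0.2043  0.247 ]]
line y(x) [ 0.0281 -0.2151] z(x) [0.1119 0.17  ]
full post top 198 [0.6633 0.1416 0.2252] [0.6014 0.1233 0.2152] [0.6832 0.1617 0.2344] [0.2175 0.2252 0.2289]
spare post top 535 [ 0.6516 -0.1971  0.2421] [ 0.6057 -0.211   0.2165] [ 0.6685 -0.1599  0.2502] [0.2254 0.2421 0.2473]
```

```bash
cat > go.py <<'E'
import sys
from h import *
# usage: go.py x y z yaw  [tool down]; prints shift (units of 50mm) and rotvec from the measured pose
def go(x,y,z,yaw):
    o=ctrl.get_obs(); A=R.from_euler('xyz',o["eef_rot"]); B=R.from_euler('xyz',[np.pi,0,yaw])
    s=A.inv().apply(np.array([x,y,z])-o["ee_pos"])/.05
    return s.round(3),(A.inv()*B).as_rotvec().round(4)
if __name__=="__main__":
    a=[float(v) for v in sys.argv[1:]]
    for i in range(0,len(a),4): print(*go(*a[i:i+4]))
E
python3 go.py .50 -.197 .30 3.1416 .50 .147 .30 3.1416
```

```text
[-10.688 -12.132  -2.133] [-0.      0.     -0.2698]
[-8.854 -5.501 -2.133] [-0.      0.     -0.2698]
```

Emit:
{"api": "move_arm", "payload": {"targets": [[1,-0.7,-0.45,-0.5,0,0,-0.05],[1,-1.5,-0.95,-1,0,0,-0.1],[1,-2.3,-1.4,-1.5,0,0,-0.15],[1,-3.1,-1.9,-2.13,0,0,-0.2],[1,-3.9,-2.4,-2.13,0,0,-0.27],[1,-4.7,-2.9,-2.13,0,0,-0.27],[1,-5.5,-3.4,-2.13,0,0,-0.27],[1,-6.3,-3.9,-2.13,0,0,-0.27],[1,-7.1,-4.4,-2.13,0,0,-0.27],[1,-7.9,-4.9,-2.13,0,0,-0.27],[1,-8.5,-5.3,-2.13,0,0,-0.27],[1,-8.85,-5.5,-2.13,0,0,-0.27]]}}

```text
time_s: 2.2
ee_pos: [0.5011, 0.1448, 0.2996]
eef_rot: [-3.141, -0.0, 3.14]
force: [0.4, -0.2, 0.5]
grip_width: 0.0939
grip_force: 0.0
```

Emit:
{"api": "move_arm", "payload": {"targets": [[1,0,0,0,0,0,0],[1,0,0,0,0,0,0],[1,0,0,0,0,0,0]]}}

```text
time_s: 2.5
ee_pos: [0.4992, 0.1479, 0.3]
eef_rot: [3.141, 0.0, -3.14]
force: [1.0, -0.5, 0.2]
grip_width: 0.094
grip_force: 0.0
```

```bash
cat > w.py <<'E'
from h import *
import sys
np.set_printoptions(precision=4,suppress=True)
o=ctrl.get_obs(); print(o["time_s"],o["ee_pos"],o["eef_rot"],o["force"],np.abs(o["joint_vel"]).max())
c=cam("wrist"); save(c[0],sys.argv[1]); np.savez('last.npz',pic=c[0],d=c[1],K=c[2],k1=c[3],T=c[4])
for t in ["red_key_loop","blue_key_loop","yellow_key_loop","full_stand_hook","spare_stand_hook"]:
    for r in ctrl.tip_of("wrist",t)[:1]:
        h=.2104 if 'key' in t else .22
        print(t,round(r["score"],2),np.round(r["point"],1),onplane([r["point"]],h,c)[0])
P,uv=cloud(c); hsv=cv2.cvtColor(c[0],cv2.COLOR_RGB2HSV)[uv[:,1],uv[:,0]].astype(int)
for nm,lo,hi in (("yellow",22,35),("blue",100,125),("red",-1,8),("brass",10,28)):
    m=(hsv[:,0]>lo)&(hsv[:,0]<hi)&(hsv[:,1]>110)&(hsv[:,2]>50)&(P[:,2]>.19)&(P[:,2]<.27)&(P[:,0]>.5)&(P[:,0]<.7)
    Q=P[m]
    if len(Q)<30: continue
    print(nm,len(Q),"med",np.median(Q,0),"1%",np.percentile(Q,1,axis=0),"99%",np.percentile(Q,99,axis=0))
E
python3 w.py w1.png
```

```text
2.5 [0.4992 0.1479 0.3   ] [ 3.1414  0.0002 -3.1404] [ 1.0418 -0.5027  0.2212] 0.004414006451599593
red_key_loop 0.73 [315.5 380. ] [0.6133 0.1469 0.2104]
blue_key_loop 0.67 [314.3 354.5] [0.5905 0.146  0.2104]
yellow_key_loop 0.61 [310.8 327.6] [0.5675 0.1434 0.2104]
full_stand_hook 0.67 [318.2 442.5] [0.6661 0.1491 0.22  ]
yellow 1213 med [0.5638 0.1466 0.2239] 1% [0.5593 0.1243 0.1947] 99% [0.5701 0.168  0.2316]
blue 1064 med [0.5899 0.148  0.2244] 1% [0.5851 0.1253 0.198 ] 99% [0.5959 0.1686 0.2317]
red 993 med [0.612  0.1481 0.2254] 1% [0.6079 0.1261 0.1987] 99% [0.621  0.1692 0.2322]
brass 1142 med [0.5607 0.1395 0.2157] 1% [0.5591 0.1243 0.1935] 99% [0.5701 0.1681 0.2288]
```

View pics/w1.png

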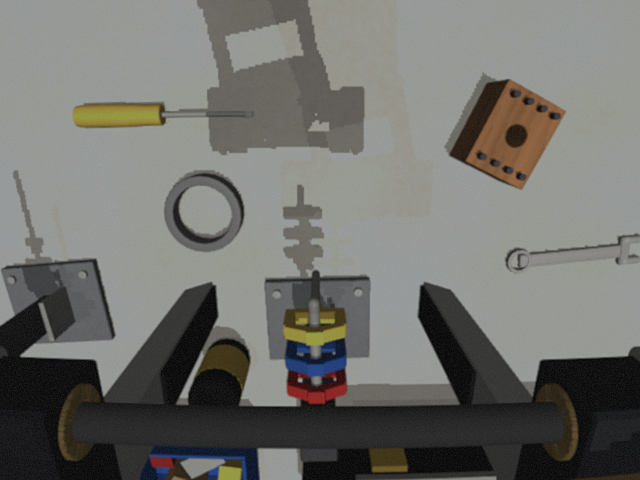

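Wrist view: the keys hang at column ≈315, rows ≈325 (yellow), 355 (blue) and 380 (red). The hook is yawed about +0.035 rad, and the heights match expectation. Next I look at the spare hook from close by.

Emit:
{"api": "move_arm", "payload": {"targets": [[1,0,-0.4,0,0,0,0],[1,0,-1.2,0,0,0,0],[1,0,-2.1,0,0,0,0],[1,0,-3,0,0,0,0],[1,0,-3.9,0,0,0,0],[1,0,-4.8,0,0,0,0],[1,0,-5.7,0,0,0,0],[1,0,-6.4,0,0,0,0],[1,0,-6.9,0,0,0,0],[1,0,-6.9,0,0,0,0],[1,0,-6.9,0,0,0,0],[1,0,-6.9,0,0,0,0]]}}

```text
time_s: 4.0
ee_pos: [0.5, -0.1969, 0.3]
eef_rot: [3.142, 0.0, -3.14]
force: [0.4, 0.1, -0.4]
grip_width: 0.0941
grip_force: 0.0
```

```bash
python3 w.py w2.png
cat > sp.py <<'E'
from h import *
np.set_printoptions(precision=4,suppress=True)
L=np.load('last.npz'); c=(L['pic'],L['d'],L['K'],float(L['k1']),L['T'])
P,uv=cloud(c); hsv=cv2.cvtColor(c[0],cv2.COLOR_RGB2HSV)[uv[:,1],uv[:,0]].astype(int)
m=(hsv[:,0]>8)&(hsv[:,0]<30)&(hsv[:,1]>90)&(hsv[:,2]>40)&(P[:,2]>.2)&(P[:,2]<.27)&(P[:,0]>.48)&(P[:,0]<.65)&(abs(P[:,1]+.195)<.05)
Q=P[m]; print(len(Q))
for a in np.arange(.505,.645,.008):
    k=(Q[:,0]>=a)&(Q[:,0]<a+.008)
    if k.sum()>5: print(round(a+.004,3),k.sum(),"y",np.percentile(Q[k,1],[2,50,98]),"z",np.percentile(Q[k,2],[10,50,90,98]))
k=(Q[:,0]>.545)&(Q[:,0]<.595); print(np.polyfit(Q[k,0],Q[k,1],1))
b=(c[0][uv[:,1],uv[:,0]].max(1)<60)&(P[:,2]>.22)&(P[:,0]>.55)&(P[:,0]<.7)&(abs(P[:,1]+.195)<.04); B=P[b]
for a in np.arange(.58,.69,.006):
    k=(B[:,0]>=a)&(B[:,0]<a+.006)
    if k.sum()>5: print("dark",round(a+.003,3),k.sum(),"y",np.percentile(B[k,1],[2,50,98]),"z",np.percentile(B[k,2],[10,50,90,98]))
E
python3 sp.py
```

```text
4.0 [ 0.5    -0.1969  0.3   ] [ 3.1415  0.0002 -3.1404] [ 0.4382  0.0797 -0.4161] 0.004795906377546053
yellow_key_loop 0.29 [185.3 146.6] [ 0.4363 -0.284   0.2104]
yellow 233 med [ 0.5677 -0.1975  0.2343] 1% [ 0.5392 -0.2009  0.233 ] 99% [ 0.6    -0.1939  0.2361]
brass 1221 med [ 0.5597 -0.1982  0.234 ] 1% [ 0.5177 -0.2046  0.2299] 99% [ 0.6023 -0.1918  0.2443]
1246
0.517 78 y [-0.2052 -0.2014 -0.1982] z [0.2414 0.2429 0.2443 0.2445]
0.525 107 y [-0.2051 -0.2014 -0.1976] z [0.2394 0.2416 0.2437 0.2442]
0.533 93 y [-0.2042 -0.2002 -0.1969] z [0.2342 0.2367 0.2388 0.2394]
0.541 118 y [-0.2036 -0.1996 -0.1962] z [0.2323 0.2336 0.2347 0.2354]
0.549 123 y [-0.203  -0.1989 -0.1955] z [0.2322 0.2337 0.2346 0.2353]
0.557 127 y [-0.2024 -0.1982 -0.1948] z [0.2323 0.2337 0.2349 0.2355]
0.565 113 y [-0.2017 -0.1975 -0.1941] z [0.2319 0.2337 0.2348 0.2351]
0.573 116 y [-0.201  -0.1968 -0.1933] z [0.232  0.2339 0.2348 0.2354]
0.581 113 y [-0.2003 -0.1961 -0.1926] z [0.2318 0.2338 0.2348 0.2352]
0.589 112 y [-0.1997 -0.1954 -0.1918] z [0.232  0.2338 0.2347 0.2349]
0.597 108 y [-0.1989 -0.1947 -0.1
[... 168 characters left out ...]
 [0.2243 0.2347 0.2416 0.2435]
dark 0.607 236 y [-0.2053 -0.194  -0.1817] z [0.2373 0.2419 0.2434 0.2441]
dark 0.613 45 y [-0.2046 -0.1946 -0.1865] z [0.2365 0.2382 0.2424 0.243 ]
dark 0.619 25 y [-0.2004 -0.1932 -0.1858] z [0.2343 0.2358 0.2377 0.2379]
dark 0.625 19 y [-0.1829 -0.1784 -0.1748] z [0.2204 0.2215 0.2235 0.224 ]
dark 0.631 27 y [-0.2055 -0.1822 -0.1742] z [0.2201 0.2212 0.2226 0.2226]
dark 0.649 163 y [-0.2076 -0.1901 -0.1727] z [0.2451 0.2457 0.2463 0.2469]
dark 0.655 327 y [-0.2085 -0.19   -0.1719] z [0.2446 0.2455 0.2464 0.2468]
dark 0.661 256 y [-0.2078 -0.1907 -0.1722] z [0.2446 0.2455 0.2463 0.2467]
dark 0.667 13 y [-0.2077 -0.2034 -0.1976] z [0.2437 0.2445 0.2449 0.2451]
```

View pics/w2.png

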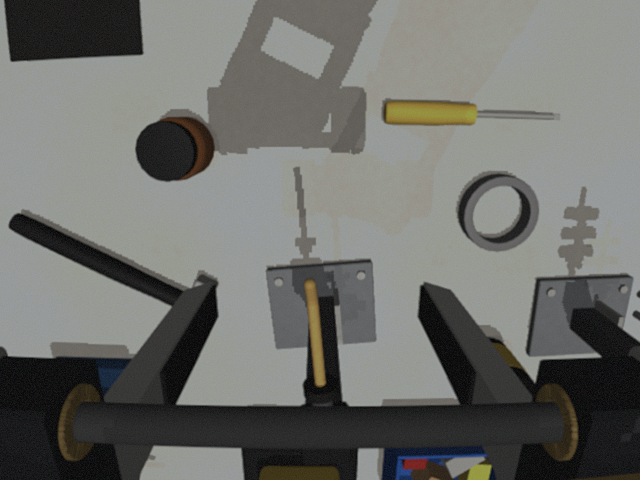

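The spare rod's axis is at z≈0.231, from both the rod top and the carriage top. Its line is y≈0.0857x−0.2461 and the post axis is near x≈0.645. Now I go for the yellow key.

```bash
python3 go.py .5645 .146 .26 -3.107 .5645 .146 .2006 -3.107
```

```text
[-1.297  6.867  0.799] [-0.0001  0.0002 -0.0337]
[-1.297  6.867  1.987] [-0.0001  0.0002 -0.0337]
```

Emit:
{"api": "move_arm", "payload": {"targets": [[1,-0.2,0.5,0,0,0,0],[1,-0.4,1.3,0,0,0,0],[1,-0.6,2.2,0,0,0,-0.03],[1,-0.8,3.1,0,0,0,-0.034],[1,-1,4,0,0,0,-0.034],[1,-1.2,4.9,0,0,0,-0.034],[1,-1.297,5.8,0,0,0,-0.034],[1,-1.297,6.5,0,0,0,-0.034],[1,-1.297,6.867,0.2,0,0,-0.034],[1,-1.297,6.867,0.6,0,0,-0.034],[1,-1.297,6.867,0.8,0,0,-0.034],[1,-1.297,6.867,0.8,0,0,-0.034]]}}

```text
time_s: 5.5
ee_pos: [0.5642, 0.1453, 0.2586]
eef_rot: [-3.141, -0.002, -3.107]
force: [0.0, -0.8, 1.2]
grip_width: 0.094
grip_force: 0.0
```

```bash
python3 w.py w3.png;python3 go.py  .5645 .146 .2006 -3.107
```

```text
5.5 [0.5642 0.1453 0.2586] [-3.1412 -0.0024 -3.1075] [ 0.0487 -0.7772  1.1735] 0.04180893112375863
red_key_loop 0.9 [316.6 333.1] [0.6137 0.1467 0.2104]
blue_key_loop 0.71 [315.1 299.2] [0.5902 0.1449 0.2104]
yellow_key_loop 0.84 [315.8 264.2] [0.5673 0.1446 0.2104]
full_stand_hook 0.74 [315.4 411.2] [0.6663 0.1477 0.22  ]
yellow 1301 med [0.5651 0.1465 0.2239] 1% [0.5593 0.1243 0.1942] 99% [0.5698 0.1678 0.2313]
blue 1904 med [0.5892 0.1466 0.2238] 1% [0.5847 0.1252 0.1962] 99% [0.5952 0.1684 0.2318]
red 1825 med [0.6123 0.1474 0.2244] 1% [0.6081 0.1257 0.1981] 99% [0.6207 0.1691 0.2322]
brass 2006 med [0.5622 0.1458 0.2228] 1% [0.5592 0.1242 0.1942] 99% [0.5696 0.1678 0.2311]
[0.009 0.015 1.201] [ 0.0002  0.0012 -0.0009]
```

Emit:
{"api": "move_arm", "payload": {"targets": [[1,0,0,0.3,0,0,0],[1,0,0,0.7,0,0,0],[1,0,0,1.0,0,0,0],[1,0,0,1.19,0,0,0],[1,0,0,1.19,0,0,0],[0.2,0,0,1.19,0,0,0],[-0.3,0,0,1.19,0,0,0],[-0.3,0,0,1.19,0,0,0],[-0.3,0,0,1.19,0,0,0],[-0.3,0,0,1.19,0,0,0],[-0.3,0,0,1.19,0,0,0]], "grip_force": 15}}

```text
time_s: 6.9
ee_pos: [0.5647, 0.1455, 0.2004]
eef_rot: [3.142, 0.0, -3.107]
force: [-0.6, -0.2, 0.2]
grip_width: 0.0497
grip_force: 0.0
```

Emit:
{"api": "move_arm", "payload": {"targets": [[-0.3,0,0,0,0,0,0],[-0.3,0,0,0,0,0,0],[-0.3,0,0,0,0,0,0],[-0.3,0,0,0,0,0,0]], "grip_force": 15}}

```text
time_s: 7.3
ee_pos: [0.5646, 0.1455, 0.2004]
eef_rot: [3.142, -0.0, -3.107]
force: [0.1, 0.5, 0.6]
grip_width: 0.0458
grip_force: 15.0
```

Emit:
{"api": "move_arm", "payload": {"targets": [[-0.3,0,0,-0.08,0,0,0],[-0.3,0,0,-0.152,0,0,0],[-0.3,0.1,0,-0.155,0,0,0],[-0.3,0.17,0,-0.165,0,0,0],[-0.3,0.25,0,-0.2,0,0,0],[-0.3,0.33,0,-0.245,0,0,0],[-0.3,0.41,0,-0.29,0,0,0]]}}

```text
time_s: 8.0
ee_pos: [0.5438, 0.1448, 0.2151]
eef_rot: [3.142, 0.0, -3.107]
force: [-1.0, -0.2, -1.9]
grip_width: 0.0457
grip_force: 15.0
```

Emit:
{"api": "move_arm", "payload": {"targets": [[-0.3,0.1,0,-0.06,0,0,0],[-0.3,0.25,0,-0.12,0,0,0],[-0.3,0.5,0,-0.2,0,0,0],[-0.3,0.8,0,-0.3,0,0,0],[-0.3,0.9,0,-0.3,0,0,0],[-0.3,0.9,0,-0.3,0,0,0]]}}

```text
time_s: 8.6
ee_pos: [0.4988, 0.1433, 0.2302]
eef_rot: [3.141, 0.001, -3.107]
force: [0.5, 0.2, -1.7]
grip_width: 0.046
grip_force: 15.0
```

```bash
python3 w.py w4.png; python3 go.py .4906 -.2041 .2294 -3.056
```

```text
8.6 [0.4988 0.1433 0.2302] [ 3.1415  0.0007 -3.1072] [ 0.5127  0.2375 -1.7124] 0.0292889519443704
red_key_loop 0.96 [315.8 447.7] [0.6142 0.1466 0.2104]
blue_key_loop 0.96 [316.4 416. ] [0.5896 0.1461 0.2104]
yellow_key_loop 0.93 [314.1 300.7] [0.513  0.1421 0.2104]
full_stand_hook 0.2 [316.1 344.1] [0.5341 0.144  0.22  ]
yellow 275 med [0.5023 0.1424 0.2509] 1% [0.5    0.1213 0.2269] 99% [0.5042 0.1658 0.261 ]
blue 413 med [0.5865 0.152  0.199 ] 1% [0.5845 0.1266 0.193 ] 99% [0.5953 0.1677 0.2312]
red 1364 med [0.6112 0.1479 0.226 ] 1% [0.6077 0.126  0.2175] 99% [0.6203 0.1696 0.2324]
brass 1193 med [0.5018 0.1421 0.2534] 1% [0.5    0.1213 0.2271] 99% [0.5042 0.1653 0.2611]
[ 4.120e-01 -6.936e+00  3.000e-03] [-0.     -0.0005 -0.0516]
```

View pics/w4.png

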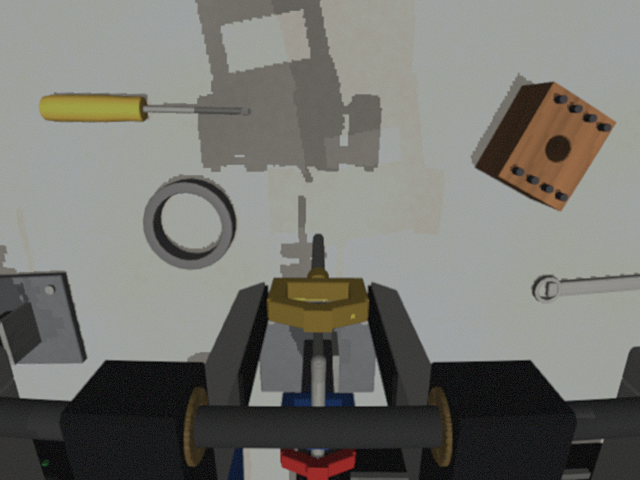

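Yellow is held upright (loop at about column 318, row 300), clear of the crowded hook. Next I carry it across to the front of the spare hook.

Emit:
{"api": "move_arm", "payload": {"targets": [[-0.3,0.15,-0.4,0,0,0,0],[-0.3,0.3,-1.1,0,0,0,-0.02],[-0.3,0.412,-2,0,0,0,-0.0516],[-0.3,0.412,-2.9,0,0,0,-0.0516],[-0.3,0.412,-3.8,0,0,0,-0.0516],[-0.3,0.412,-4.7,0,0,0,-0.0516],[-0.3,0.412,-5.5,0,0,0,-0.0516],[-0.3,0.412,-6.2,0,0,0,-0.0516],[-0.3,0.412,-6.7,0,0,0,-0.0516],[-0.3,0.412,-6.936,0,0,0,-0.0516],[-0.3,0.412,-6.936,0,0,0,-0.0516],[-0.3,0.412,-6.936,0,0,0,-0.0516]]}}

```text
time_s: 10.1
ee_pos: [0.4905, -0.2032, 0.2297]
eef_rot: [3.141, -0.0, -3.055]
force: [-0.4, 0.3, -1.5]
grip_width: 0.046
grip_force: 15.0
```

```bash
python3 w.py w5.png; sed -i 's/>.48)&(P\[:,0\]<.65/>.51)\&(P[:,0]<.65/' sp.py; python3 sp.py | grep -v dark
```

```text
10.1 [ 0.4905 -0.2032  0.2297] [ 3.1412 -0.0002 -3.0555] [-0.3579  0.3299 -1.5376] 0.013696901967532883
yellow_key_loop 0.65 [317.6 302.5] [ 0.5054 -0.2016  0.2104]
yellow 140 med [ 0.5528 -0.1988  0.2343] 1% [ 0.5274 -0.2014  0.2329] 99% [ 0.6013 -0.1944  0.2411]
brass 1222 med [ 0.5448 -0.199   0.2343] 1% [ 0.517  -0.2052  0.2307] 99% [ 0.6021 -0.1914  0.2446]
1236
0.517 171 y [-0.2055 -0.2019 -0.1983] z [0.2403 0.2426 0.2442 0.2449]
0.525 137 y [-0.2053 -0.2017 -0.1977] z [0.2395 0.2419 0.2437 0.2442]
0.533 133 y [-0.2047 -0.2008 -0.1969] z [0.2348 0.2368 0.2389 0.2398]
0.541 178 y [-0.2037 -0.1998 -0.1961] z [0.2322 0.2337 0.2346 0.2352]
0.549 189 y [-0.2031 -0.1992 -0.1954] z [0.232  0.2336 0.2347 0.2352]
0.557 41 y [-0.2026 -0.1988 -0.1949] z [0.2314 0.2331 0.2345 0.2349]
0.581 24 y [-0.199  -0.196  -0.1931] z [0.2334 0.2343 0.2351 0.2356]
0.589 166 y [-0.1998 -0.1958 -0.1917] z [0.2318 0.2338 0.2349 0.2353]
0.597 157 y [-0.1992 -0.195  -0.191 ] z [0.2318 0.2337 0.2348 0.2353]
0.605 40 y [-0.1987 -0.1953 -0.1906] z [0.232  0.2335 0.2348 0.2356]
[ 0.0865 -0.2467]
```

View pics/w5.png

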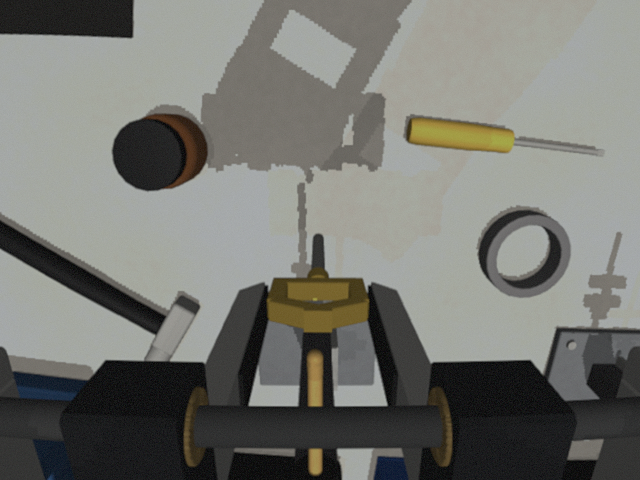

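The rod line and height agree with before. Now I thread the key over the raised end, with a 1 mm correction in y.

Emit:
{"api": "move_arm", "payload": {"targets": [[-0.3,-0.2,-0.02,0,0,0,0],[-0.3,-0.4,-0.02,0,0,0,0],[-0.3,-0.52,-0.02,0,0,0,0],[-0.3,-0.64,-0.02,0.02,0,0,0],[-0.3,-0.76,-0.02,0.09,0,0,0],[-0.3,-0.88,-0.02,0.15,0,0,0],[-0.3,-1.0,-0.02,0.195,0,0,0],[-0.3,-1.1,-0.02,0.2,0,0,0],[-0.3,-1.2,-0.02,0.2,0,0,0],[-0.3,-1.3,-0.02,0.2,0,0,0]]}}

```text
time_s: 11.4
ee_pos: [0.5557, -0.1995, 0.22]
eef_rot: [-3.141, 0.0, -3.056]
force: [0.4, 0.4, -2.9]
grip_width: 0.0456
grip_force: 15.0
```

Emit:
{"api": "move_arm", "payload": {"targets": [[-0.3,-0.1,0,0,0,0,0],[-0.3,-0.25,0,0,0,0,0],[-0.3,-0.4,0,0,0,0,0],[-0.3,-0.55,0,0,0,0,0],[-0.3,-0.65,0,0,0,0,0],[-0.3,-0.7,0,0,0,0,0],[-0.3,-0.7,0,0,0,0,0]]}}

```text
time_s: 12.1
ee_pos: [0.5904, -0.1965, 0.2197]
eef_rot: [3.142, -0.0, -3.056]
force: [-0.3, -0.3, -2.1]
grip_width: 0.0455
grip_force: 15.0
```

```bash
python3 w.py w6.png
python3 - <<'E'
import cv2
a=cv2.imread('pics/w6.png');cv2.imwrite('pics/w6c.png',cv2.resize(a[220:420,190:450],None,fx=3,fy=3,interpolation=cv2.INTER_CUBIC))
E
```

```text
12.1 [ 0.5904 -0.1965  0.2197] [ 3.1415 -0.0002 -3.0556] [-0.3334 -0.2622 -2.0999] 0.013893836924146575
yellow_key_loop 0.73 [316.5 300.5] [ 0.5994 -0.196   0.2104]
full_stand_hook 0.54 [519.6  33.9] [ 0.4646 -0.1203  0.22  ]
spare_stand_hook 0.59 [318.1 389.4] [ 0.6468 -0.191   0.22  ]
yellow 1254 med [ 0.5874 -0.1936  0.2377] 1% [ 0.5839 -0.2185  0.2126] 99% [ 0.6271 -0.1743  0.2504]
brass 7230 med [ 0.5862 -0.1987  0.2352] 1% [ 0.5192 -0.2181  0.2139] 99% [ 0.6273 -0.1748  0.2504]
```

View pics/w6c.png

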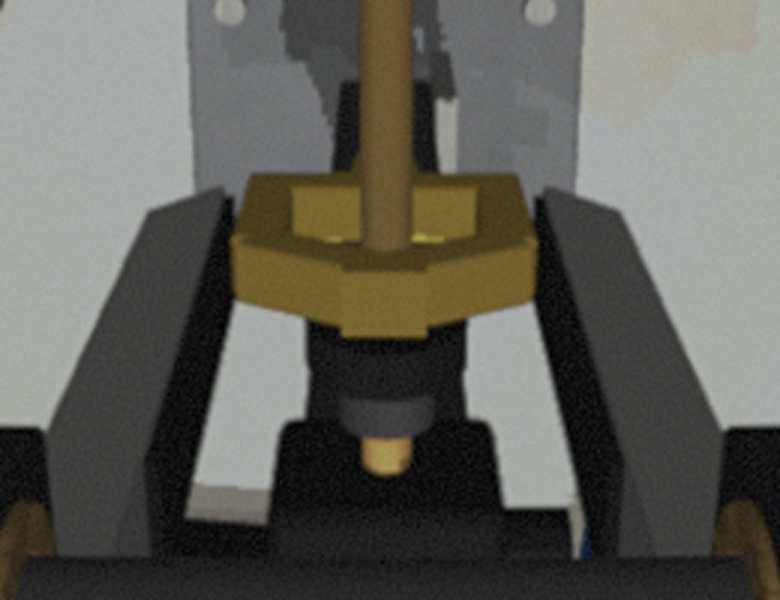

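The rod sits centred in the window and the collar is a few mm beyond the key. I push on gently until I feel contact.

Emit:
{"api": "move_arm", "payload": {"targets": [[-0.3,-0.04,0,0,0,0,0],[-0.3,-0.08,0,0,0,0,0],[-0.3,-0.12,0,0,0,0,0],[-0.3,-0.15,0,0,0,0,0],[-0.3,-0.15,0,0,0,0,0]]}}

```text
time_s: 12.9
ee_pos: [0.5977, -0.1959, 0.2198]
eef_rot: [3.142, -0.0, -3.056]
force: [-1.8, -0.7, -1.6]
grip_width: 0.0458
grip_force: 15.0
```

Emit:
{"api": "move_arm", "payload": {"targets": [[-0.3,-0.02,0,0,0,0,0],[-0.3,-0.03,0,0,0,0,0],[-0.3,-0.03,0,0,0,0,0]]}}

```text
time_s: 13.2
ee_pos: [0.5989, -0.1958, 0.2198]
eef_rot: [3.141, -0.001, -3.056]
force: [-3.8, 0.8, -0.4]
grip_width: 0.0455
grip_force: 15.0
```

Contact felt at x≈0.597, as predicted. I back off 1 mm and lower onto the rod.

Emit:
{"api": "move_arm", "payload": {"targets": [[-0.3,0.02,0,0.04,0,0,0],[-0.3,0.02,0,0.08,0,0,0],[-0.3,0.02,0,0.12,0,0,0],[-0.3,0.02,0,0.14,0,0,0],[-0.3,0.02,0,0.14,0,0,0],[-0.3,0.02,0,0.14,0,0,0]]}}

```text
time_s: 13.8
ee_pos: [0.5981, -0.1958, 0.2128]
eef_rot: [-3.142, -0.0, -3.056]
force: [-3.2, -0.4, -0.7]
grip_width: 0.0459
grip_force: 15.0
```

Emit:
{"api": "move_arm", "payload": {"targets": [[-0.3,0.01,0,0.02,0,0,0],[-0.3,0.01,0,0.03,0,0,0],[-0.3,0.01,0,0.03,0,0,0]]}}

```text
time_s: 14.1
ee_pos: [0.598, -0.1959, 0.212]
eef_rot: [-3.141, 0.001, -3.056]
force: [-1.9, 0.5, 4.8]
grip_width: 0.0453
grip_force: 15.0
```

The key is seated on the rod (about +5 N up). I ease off and release.

Emit:
{"api": "move_arm", "payload": {"targets": [[-0.3,0.01,0,-0.012,0,0,0],[-0.3,0.01,0,-0.012,0,0,0],[0.1,0.01,0,-0.012,0,0,0],[0.6,0.01,0,-0.012,0,0,0],[0.8,0.01,0,-0.012,0,0,0],[0.8,0.01,0,-0.012,0,0,0],[0.8,0.01,0,-0.1,0,0,0],[0.8,0.01,0,-0.4,0,0,0],[0.8,0.01,0,-0.9,0,0,0],[0.8,0.01,0,-1.4,0,0,0],[0.8,0.01,0,-1.4,0,0,0],[0.8,0.01,0,-1.4,0,0,0]]}}

```text
time_s: 15.3
ee_pos: [0.5971, -0.1959, 0.2813]
eef_rot: [-3.141, 0.0, -3.056]
force: [-0.2, 0.4, 0.6]
grip_width: 0.0846
grip_force: 0.0
```

```bash
python3 w.py w7.png; python3 go.py .590 .1468 .28 -3.107
```

```text
15.3 [ 0.5971 -0.1959  0.2813] [-3.1414  0.0003 -3.0558] [-0.1822  0.4465  0.5954] 0.026362623812244877
blue_key_loop 0.58 [493.2  34.5] [ 0.4579 -0.1045  0.2104]
yellow_key_loop 0.79 [316.5 256.8] [ 0.6034 -0.1958  0.2104]
spare_stand_hook 0.77 [317.5 324.3] [ 0.6474 -0.1913  0.22  ]
yellow 1403 med [ 0.5971 -0.1953  0.2373] 1% [ 0.591  -0.2171  0.2075] 99% [ 0.6037 -0.1735  0.2434]
brass 3605 med [ 0.5919 -0.1985  0.2341] 1% [ 0.5193 -0.2169  0.2055] 99% [ 0.6281 -0.1741  0.2437]
[-0.448  6.84   0.016] [ 0.0004 -0.001   0.0512]
```

Yellow hangs at x≈0.597 (50 mm out), touching the collar. On to blue.

Emit:
{"api": "move_arm", "payload": {"targets": [[0.9,0,0.4,0,0,0,0],[1,-0.1,1.2,0,0,0,0.02],[1,-0.2,2.1,0,0,0,0.051],[1,-0.3,3,0,0,0,0.051],[1,-0.448,3.9,0,0,0,0.051],[1,-0.448,4.8,0,0,0,0.051],[1,-0.448,5.7,0,0,0,0.051],[1,-0.448,6.4,0,0,0,0.051],[1,-0.448,6.84,0,0,0,0.051],[1,-0.448,6.84,0.2,0,0,0.051],[1,-0.448,6.84,0.4,0,0,0.051],[1,-0.448,6.84,0.4,0,0,0.051]]}}

```text
time_s: 16.8
ee_pos: [0.5895, 0.1459, 0.2592]
eef_rot: [-3.141, -0.003, -3.108]
force: [-0.9, -0.3, -0.1]
grip_width: 0.0939
grip_force: 0.0
```

```bash
python3 w.py w8.png;python3 go.py  .590 .1468 .2008 -3.107
```

```text
16.8 [0.5895 0.1459 0.2592] [-3.141  -0.0031 -3.1075] [-0.9371 -0.3138 -0.0718] 0.03648159570714499
red_key_loop 0.61 [317.6 297. ] [0.6143 0.1471 0.2104]
blue_key_loop 0.52 [318.5 294.8] [0.6128 0.1476 0.2104]
yellow_key_loop 0.5 [608.7 198.6] [0.5453 0.3205 0.2104]
full_stand_hook 0.88 [318.8 376.2] [0.6649 0.1496 0.22  ]
blue 2030 med [0.5888 0.1466 0.2246] 1% [0.5847 0.125  0.1954] 99% [0.5954 0.1684 0.2321]
red 2053 med [0.6121 0.1474 0.2243] 1% [0.608  0.1258 0.1963] 99% [0.6206 0.1692 0.2324]
[0.007 0.01  1.219] [ 0.0001  0.0006 -0.0005]
```

Emit:
{"api": "move_arm", "payload": {"targets": [[1,0,0,0.3,0,0,0],[1,0,0,0.7,0,0,0],[1,0,0,1.05,0,0,0],[0.6,0,0,1.2,0,0,0],[0.2,0,0,1.2,0,0,0],[-0.3,0,0,1.2,0,0,0],[-0.3,0,0,1.2,0,0,0],[-0.3,0,0,1.2,0,0,0],[-0.3,0,0,1.2,0,0,0],[-0.3,0,0,1.2,0,0,0],[-0.3,0,0,1.2,0,0,0],[-0.3,0,0,1.2,0,0,0]], "grip_force": 15}}

```text
time_s: 18.3
ee_pos: [0.5902, 0.1467, 0.2015]
eef_rot: [3.142, 0.0, -3.107]
force: [0.0, -0.8, 1.3]
grip_width: 0.0457
grip_force: 15.0
```

Emit:
{"api": "move_arm", "payload": {"targets": [[-0.3,0,0,0,0,0,0],[-0.3,0,0,0,0,0,0]]}}

```text
time_s: 18.5
ee_pos: [0.5902, 0.1468, 0.2014]
eef_rot: [3.142, 0.0, -3.107]
force: [-0.1, -0.3, 1.9]
grip_width: 0.0457
grip_force: 15.0
```

Emit:
{"api": "move_arm", "payload": {"targets": [[-0.3,0,0,-0.08,0,0,0],[-0.3,0,0,-0.14,0,0,0],[-0.3,0.15,0,-0.145,0,0,0],[-0.3,0.3,0,-0.145,0,0,0],[-0.3,0.45,0,-0.145,0,0,0],[-0.3,0.6,0,-0.15,0,0,0],[-0.3,0.68,0,-0.165,0,0,0],[-0.3,0.76,0,-0.2,0,0,0],[-0.3,0.84,0,-0.245,0,0,0],[-0.3,0.92,0,-0.29,0,0,0]]}}

```text
time_s: 19.5
ee_pos: [0.5439, 0.1451, 0.2161]
eef_rot: [3.142, 0.0, -3.107]
force: [-0.2, 0.0, -1.4]
grip_width: 0.0453
grip_force: 15.0
```

Emit:
{"api": "move_arm", "payload": {"targets": [[-0.3,0.1,0,-0.06,0,0,0],[-0.3,0.25,0,-0.12,0,0,0],[-0.3,0.5,0,-0.2,0,0,0],[-0.3,0.8,0,-0.28,0,0,0],[-0.3,0.9,0,-0.28,0,0,0],[-0.3,0.9,0,-0.28,0,0,0]]}}

```text
time_s: 20.1
ee_pos: [0.4989, 0.1436, 0.2302]
eef_rot: [3.142, 0.001, -3.107]
force: [-0.3, -1.5, -1.5]
grip_width: 0.0458
grip_force: 15.0
```

```bash
python3 w.py w9.png;python3 go.py .4906 -.2043 .2304 -3.056
```

```text
20.1 [0.4989 0.1436 0.2302] [ 3.1415  0.0007 -3.1066] [-0.3439 -1.4714 -1.4551] 0.02833907647630863
red_key_loop 0.64 [316.7 447.4] [0.614  0.1475 0.2104]
blue_key_loop 0.67 [315.5 298.6] [0.5117 0.1432 0.2104]
blue 1112 med [0.5017 0.1425 0.2528] 1% [0.5001 0.1222 0.2266] 99% [0.5041 0.1653 0.2606]
red 1365 med [0.611  0.1476 0.2261] 1% [0.6078 0.1259 0.2174] 99% [0.62   0.1694 0.2325]
[ 0.418 -6.947 -0.016] [-0.0001 -0.0004 -0.0509]
```

Emit:
{"api": "move_arm", "payload": {"targets": [[-0.3,0.15,-0.4,0,0,0,0],[-0.3,0.3,-1.1,0,0,0,-0.02],[-0.3,0.418,-2,0,0,0,-0.051],[-0.3,0.418,-2.9,0,0,0,-0.051],[-0.3,0.418,-3.8,0,0,0,-0.051],[-0.3,0.418,-4.7,0,0,0,-0.051],[-0.3,0.418,-5.5,0,0,0,-0.051],[-0.3,0.418,-6.2,0,0,0,-0.051],[-0.3,0.418,-6.7,0,0,0,-0.051],[-0.3,0.418,-6.95,0,0,0,-0.051],[-0.3,0.418,-6.95,0,0,0,-0.051],[-0.3,0.418,-6.95,0,0,0,-0.051]]}}

```text
time_s: 21.6
ee_pos: [0.4905, -0.2036, 0.2297]
eef_rot: [3.141, -0.0, -3.056]
force: [-0.5, 1.2, -1.5]
grip_width: 0.0453
grip_force: 15.0
```

```bash
python3 w.py w10.png; python3 go.py .4906 -.2043 .2304 -3.056 .565 -.1978 .2200 -3.056
```

```text
21.6 [ 0.4905 -0.2036  0.2297] [ 3.1412 -0.0002 -3.0555] [-0.5077  1.1952 -1.4996] 0.014758580027687745
red_key_loop 0.53 [503.  139.6] [ 0.4101 -0.118   0.2104]
blue_key_loop 0.73 [319.2 300.5] [ 0.5041 -0.2012  0.2104]
spare_stand_hook 0.74 [594.1 370.7] [ 0.5319 -0.0389  0.22  ]
yellow 1329 med [ 0.5944 -0.1974  0.2361] 1% [ 0.5401 -0.2176  0.2252] 99% [ 0.6032 -0.1739  0.2433]
brass 2307 med [ 0.5915 -0.2     0.2343] 1% [ 0.5172 -0.2173  0.2246] 99% [ 0.6028 -0.174   0.2439]
[-0.    -0.01  -0.008] [-0.0001  0.0002  0.0011]
[-1.494 -0.009  0.201] [-0.0001  0.0002  0.0011]
```

Emit:
{"api": "move_arm", "payload": {"targets": [[-0.3,-0.2,-0.01,0,0,0,0],[-0.3,-0.4,-0.01,0,0,0,0],[-0.3,-0.52,-0.01,0,0,0,0],[-0.3,-0.64,-0.01,0.02,0,0,0],[-0.3,-0.76,-0.01,0.09,0,0,0],[-0.3,-0.88,-0.01,0.15,0,0,0],[-0.3,-1.0,-0.01,0.195,0,0,0],[-0.3,-1.1,-0.01,0.2,0,0,0],[-0.3,-1.25,-0.01,0.2,0,0,0],[-0.3,-1.4,-0.01,0.2,0,0,0],[-0.3,-1.5,-0.01,0.2,0,0,0],[-0.3,-1.5,-0.01,0.2,0,0,0]]}}

```text
time_s: 23.1
ee_pos: [0.5657, -0.1984, 0.2197]
eef_rot: [3.142, -0.0, -3.055]
force: [-0.5, 0.1, -1.1]
grip_width: 0.0458
grip_force: 15.0
```

Emit:
{"api": "move_arm", "payload": {"targets": [[-0.3,0,0,0.06,0,0,0],[-0.3,0,0,0.11,0,0,0],[-0.3,0,0,0.14,0,0,0],[-0.3,0,0,0.155,0,0,0],[-0.3,0,0,0.155,0,0,0]]}}

```text
time_s: 23.6
ee_pos: [0.5651, -0.1986, 0.2122]
eef_rot: [-3.142, -0.0, -3.056]
force: [-2.1, 0.4, 0.4]
grip_width: 0.0459
grip_force: 15.0
```

Emit:
{"api": "move_arm", "payload": {"targets": [[-0.3,0,0,0.005,0,0,0],[0.1,0,0,0.005,0,0,0],[0.6,0,0,0.005,0,0,0],[0.8,0,0,0.005,0,0,0],[0.8,0,0,0.005,0,0,0],[0.8,0,0,-0.1,0,0,0],[0.8,0,0,-0.4,0,0,0],[0.8,0,0,-0.9,0,0,0],[0.8,0,0,-1.4,0,0,0],[0.8,0,0,-1.4,0,0,0],[0.8,0,0,-1.4,0,0,0]]}}

```text
time_s: 24.7
ee_pos: [0.5652, -0.1985, 0.2822]
eef_rot: [-3.141, 0.001, -3.056]
force: [0.1, -0.2, 0.0]
grip_width: 0.0847
grip_force: 0.0
```

```bash
python3 w.py w11.png; python3 go.py .6145 .1478 .28 -3.107
```

```text
24.7 [ 0.5652 -0.1985  0.2822] [-3.1413  0.0005 -3.0558] [ 0.1232 -0.1517  0.0194] 0.02880862770573902
blue_key_loop 0.76 [318.1 253. ] [ 0.5691 -0.1975  0.2104]
yellow_key_loop 0.58 [317.2 301.5] [ 0.6039 -0.1951  0.2104]
spare_stand_hook 0.84 [317.8 362.5] [ 0.6455 -0.191   0.22  ]
yellow 1503 med [ 0.5965 -0.1948  0.2365] 1% [ 0.5837 -0.2171  0.2069] 99% [ 0.6261 -0.1736  0.2434]
blue 1846 med [ 0.5633 -0.1973  0.2353] 1% [ 0.5585 -0.2196  0.2057] 99% [ 0.5705 -0.176   0.2429]
brass 3167 med [ 0.5924 -0.1987  0.2335] 1% [ 0.5187 -0.2169  0.2054] 99% [ 0.628  -0.174   0.2432]
[-1.579  6.815  0.031] [ 0.0005 -0.001   0.0512]
```

View pics/w11.png

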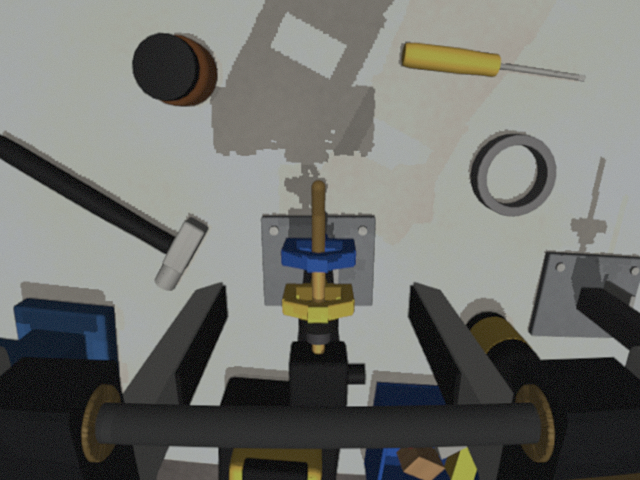

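Blue hangs at row ≈253 (82 mm out) and yellow at row ≈301 (50 mm out, at the collar), both released and on the rod. Now red.

Emit:
{"api": "move_arm", "payload": {"targets": [[0.9,0,0.4,0,0,0,0],[1,-0.3,1.2,0,0,0,0.02],[1,-0.6,2.1,0,0,0,0.051],[1,-0.9,2.9,0,0,0,0.051],[1,-1.2,3.7,0,0,0,0.051],[1,-1.5,4.6,0,0,0,0.051],[1,-1.579,5.5,0,0,0,0.051],[1,-1.579,6.3,0,0,0,0.051],[1,-1.579,6.815,0,0,0,0.051],[1,-1.579,6.815,0.2,0,0,0.051],[1,-1.579,6.815,0.4,0,0,0.051],[1,-1.579,6.815,0.43,0,0,0.051]]}}

```text
time_s: 26.2
ee_pos: [0.6143, 0.1465, 0.2585]
eef_rot: [-3.141, -0.003, -3.108]
force: [0.2, 0.1, -0.9]
grip_width: 0.0937
grip_force: 0.0
```

```bash
python3 w.py w12.png; python3 go.py .6143 .1478 .2015 -3.107
```

```text
26.2 [0.6143 0.1465 0.2585] [-3.141  -0.0028 -3.1079] [ 0.1998  0.1277 -0.9371] 0.008639572718507233
red_key_loop 0.7 [319.5 260.4] [0.6149 0.148  0.2104]
full_stand_hook 0.84 [318.  341.5] [0.6643 0.1488 0.22  ]
spare_stand_hook 0.28 [556.4  16. ] [0.4742 0.2656 0.22  ]
red 2012 med [0.6122 0.1471 0.2249] 1% [0.608  0.1258 0.1962] 99% [0.6207 0.1689 0.2326]
[0.011 0.012 1.19 ] [ 0.      0.0006 -0.0006]
```

Emit:
{"api": "move_arm", "payload": {"targets": [[1,0,0,0.3,0,0,0],[1,0,0,0.7,0,0,0],[1,0,0,1.05,0,0,0],[0.6,0,0,1.18,0,0,0],[0.2,0,0,1.18,0,0,0],[-0.3,0,0,1.18,0,0,0],[-0.3,0,0,1.18,0,0,0],[-0.3,0,0,1.18,0,0,0],[-0.3,0,0,1.18,0,0,0],[-0.3,0,0,1.18,0,0,0],[-0.3,0,0,1.18,0,0,0],[-0.3,0,0,1.18,0,0,0]], "grip_force": 15}}

```text
time_s: 27.7
ee_pos: [0.6147, 0.1477, 0.2018]
eef_rot: [-3.141, 0.0, -3.107]
force: [0.2, -0.9, 1.3]
grip_width: 0.0455
grip_force: 15.0
```

Emit:
{"api": "move_arm", "payload": {"targets": [[-0.3,0,0,0,0,0,0],[-0.3,0,0,0,0,0,0]]}}

```text
time_s: 27.9
ee_pos: [0.6147, 0.1477, 0.2018]
eef_rot: [-3.141, 0.0, -3.107]
force: [0.0, -1.4, 1.7]
grip_width: 0.0456
grip_force: 15.0
```

Emit:
{"api": "move_arm", "payload": {"targets": [[-0.3,0,0,-0.08,0,0,0],[-0.3,0,0,-0.14,0,0,0],[-0.3,0.15,0,-0.145,0,0,0],[-0.3,0.35,0,-0.145,0,0,0],[-0.3,0.55,0,-0.145,0,0,0],[-0.3,0.75,0,-0.145,0,0,0],[-0.3,0.95,0,-0.145,0,0,0],[-0.3,1.08,0,-0.15,0,0,0],[-0.3,1.17,0,-0.165,0,0,0],[-0.3,1.25,0,-0.2,0,0,0],[-0.3,1.33,0,-0.245,0,0,0],[-0.3,1.41,0,-0.29,0,0,0]]}}

```text
time_s: 29.1
ee_pos: [0.544, 0.1453, 0.2163]
eef_rot: [3.142, 0.0, -3.107]
force: [-0.5, -0.9, -1.3]
grip_width: 0.0454
grip_force: 15.0
```

Emit:
{"api": "move_arm", "payload": {"targets": [[-0.3,0.1,0,-0.06,0,0,0],[-0.3,0.25,0,-0.12,0,0,0],[-0.3,0.5,0,-0.2,0,0,0],[-0.3,0.8,0,-0.28,0,0,0],[-0.3,1.2,0,-0.28,0,0,0],[-0.3,1.4,0,-0.28,0,0,0],[-0.3,1.4,0,-0.28,0,0,0]]}}

```text
time_s: 29.8
ee_pos: [0.4735, 0.1429, 0.2306]
eef_rot: [3.141, 0.001, -3.106]
force: [0.8, -0.0, -1.3]
grip_width: 0.0458
grip_force: 15.0
```

```bash
cat > blk.py <<'E'
from h import *
import sys
np.set_printoptions(precision=4,suppress=True)
o=ctrl.get_obs(); print(o["time_s"],o["ee_pos"],o["eef_rot"],o["force"],o["grip_width"])
for n in ("wrist","top"):
    c=cam(n); save(c[0],sys.argv[1]+n+'.png')
    for r in ctrl.tip_of(n,"block_hole")[:1]: print(n,"hole",round(r["score"],2),np.round(r["point"],1),onplane([r["point"]],.06,c)[0])
    P,uv=cloud(c); m=(P[:,2]>.05)&(P[:,2]<.064)&(abs(P[:,0]-.433)<.08)&(abs(P[:,1]-.35)<.08)&(c[0][uv[:,1],uv[:,0]].astype(int)@[1,0,-1]>40)
    Q=P[m]
    if len(Q)>100:
        print("top face",len(Q),"z",np.median(Q[:,2]),cv2.minAreaRect(Q[:,:2].astype(np.float32)))
E
python3 blk.py b1; python3 w.py w13.png | grep -E "red"
```

```text
29.8 [0.4735 0.1429 0.2306] [ 3.1415  0.0008 -3.1065] [ 0.8196 -0.0073 -1.3033] 0.045769687992298844
wrist hole 0.73 [549.6 178.8] [0.4344 0.3469 0.06  ]
top face 6225 z 0.059757898634027584 ((0.43305230140686035, 0.3500076234340668), (0.07164567708969116, 0.0899801105260849), 65.62715148925781)
top hole 0.8 [194.2 288. ] [0.4329 0.3526 0.06  ]
top face 622 z 0.060500316689581224 ((0.4313681721687317, 0.34947603940963745), (0.0709611177444458, 0.09010033309459686), 65.7767105102539)
red_key_loop 0.78 [318.3 297.6] [0.4868 0.144  0.2104]
```

```bash
python3 go.py .433 .350 .2306 -3.107
```

```text
[ 0.683  4.169 -0.013] [-0.0001 -0.0003  0.0001]
```

Emit:
{"api": "move_arm", "payload": {"targets": [[-0.3,0.1,0.4,0,0,0,0],[-0.3,0.25,1.1,0,0,0,0],[-0.3,0.4,1.9,0,0,0,0],[-0.3,0.55,2.7,0,0,0,0],[-0.3,0.65,3.4,0,0,0,0],[-0.3,0.68,3.9,0,0,0,0],[-0.3,0.683,4.17,0,0,0,0],[-0.3,0.683,4.17,0,0,0,0],[-0.3,0.683,4.17,0,0,0,0],[-0.3,0.683,4.17,0,0,0,0]]}}

```text
time_s: 31.3
ee_pos: [0.4332, 0.349, 0.2302]
eef_rot: [-3.141, 0.0, -3.108]
force: [-0.5, -1.0, -1.8]
grip_width: 0.0458
grip_force: 15.0
```

```bash
python3 blk.py b2
python3 - <<'E'
import cv2
a=cv2.imread('pics/b2wrist.png');cv2.imwrite('pics/b2c.png',cv2.resize(a[150:350,200:440],None,fx=3,fy=3,interpolation=cv2.INTER_CUBIC))
E
```

```text
31.3 [0.4332 0.349  0.2302] [-3.1415  0.0001 -3.1079] [-0.5198 -0.9638 -1.777 ] 0.04575297359738695
wrist hole 0.96 [315.9 215.5] [0.4353 0.348  0.06  ]
top face 5802 z 0.05968785346772115 ((0.4335011839866638, 0.3501128852367401), (0.06975456327199936, 0.09011732041835785), 65.1813735961914)
top hole 0.97 [197.3 287.6] [0.4342 0.344  0.06  ]
top face 350 z 0.060275310790393055 ((0.42996281385421753, 0.34565117955207825), (0.06134098023176193, 0.09088755398988724), 63.071136474609375)
```

View pics/b2c.png

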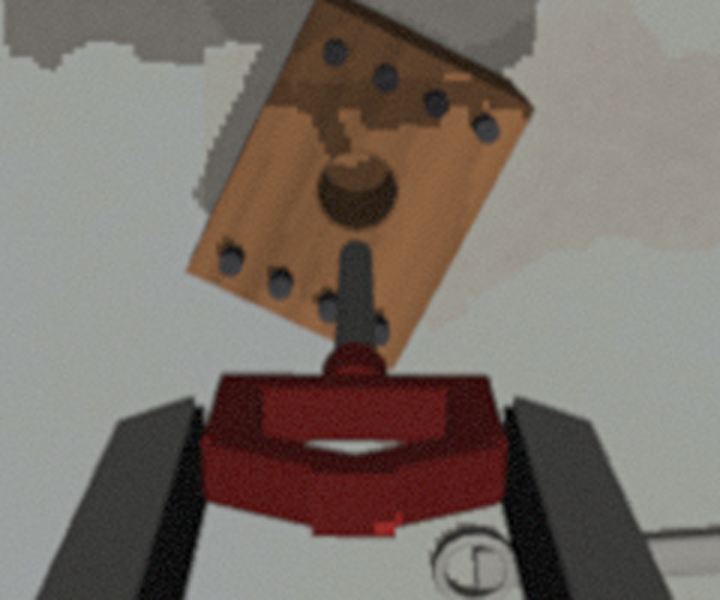

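The hole mouth is at about pixel (319, 214) and the shank tip at about (318, 232). I check where the tip actually is.

```bash
python3 - <<'E'
from h import *
np.set_printoptions(precision=4,suppress=True)
c=cam("wrist")
for v in (234,238,244,250,256,262):
    print(v,world([[318.5,v]],c[1][v,318],c)[0])
print("hole",onplane([[319,213.5]],.06,c)[0]); print("tip front-edge pixel at z=.131",onplane([[318.3,231]],.131,c)[0])
E
python3 go.py .4338 .3498 .215 -3.107
```

```text
234 [0.4288 0.3503 0.1418]
238 [0.429  0.3503 0.1509]
244 [0.4289 0.3502 0.1647]
250 [0.4288 0.3502 0.1776]
256 [0.4284 0.3501 0.19  ]
262 [0.4278 0.3501 0.2019]
hole [0.4333 0.3511 0.06  ]
tip front-edge pixel at z=.131 [0.4296 0.3502 0.131 ]
[-0.015  0.003  0.305] [ 0.0002  0.0002 -0.0005]
```

The shank is vertical and within 1 mm of the hole axis. I lower it.

Emit:
{"api": "move_arm", "payload": {"targets": [[-0.3,0,0,0.2,0,0,0],[-0.3,0,0,0.5,0,0,0],[-0.3,0,0,0.8,0,0,0],[-0.3,0,0,1.1,0,0,0],[-0.3,0,0,1.35,0,0,0],[-0.3,0,0,1.55,0,0,0],[-0.3,0,0,1.75,0,0,0],[-0.3,0,0,1.95,0,0,0],[-0.3,0,0,2.1,0,0,0],[-0.3,0,0,2.22,0,0,0],[-0.3,0,0,2.3,0,0,0],[-0.3,0,0,2.3,0,0,0]]}}

```text
time_s: 32.75
ee_pos: [0.4327, 0.35, 0.1147]
eef_rot: [-3.141, -0.0, -3.107]
force: [0.0, -0.5, -1.3]
grip_width: 0.0458
grip_force: 15.0
```

Emit:
{"api": "move_arm", "payload": {"targets": [[-0.3,0,0,0.03,0,0,0],[-0.3,0,0,0.06,0,0,0],[-0.3,0,0,0.08,0,0,0],[-0.3,0,0,0.08,0,0,0]]}}

```text
time_s: 33.15
ee_pos: [0.4328, 0.35, 0.1111]
eef_rot: [-3.142, -0.0, -3.107]
force: [0.5, -0.2, -0.4]
grip_width: 0.0453
grip_force: 15.0
```

Emit:
{"api": "move_arm", "payload": {"targets": [[-0.3,0,0,0.02,0,0,0],[-0.3,0,0,0.04,0,0,0],[-0.3,0,0,0.04,0,0,0]]}}

```text
time_s: 33.45
ee_pos: [0.4332, 0.3502, 0.1097]
eef_rot: [3.141, 0.001, -3.107]
force: [0.2, -0.6, 4.0]
grip_width: 0.0456
grip_force: 15.0
```

The tip is on the hole's bottom. I release.

Emit:
{"api": "move_arm", "payload": {"targets": [[-0.1,0,0,-0.01,0,0,0],[0.05,0,0,-0.01,0,0,0],[0.1,0,0,-0.01,0,0,0],[0.2,0,0,-0.01,0,0,0],[0.5,0,0,-0.01,0,0,0],[1,0,0,-0.01,0,0,0],[1,0,0,-0.01,0,0,0],[1,0,0,-0.01,0,0,0],[1,0,0,-0.01,0,0,0],[1,0,0,-0.01,0,0,0]]}}

```text
time_s: 34.45
ee_pos: [0.4328, 0.3501, 0.1096]
eef_rot: [-3.142, -0.0, -3.107]
force: [0.3, -0.4, 1.0]
grip_width: 0.094
grip_force: 0.0
```

```bash
python3 w.py w14.png
python3 - <<'E'
import cv2
a=cv2.imread('pics/w14.png');cv2.imwrite('pics/w14c.png',cv2.resize(a[120:400,120:520],None,fx=2,fy=2,interpolation=cv2.INTER_CUBIC))
E
```

```text
34.45 [0.4328 0.3501 0.1096] [-3.1416 -0.     -3.1068] [ 0.2924 -0.3702  0.9523] 0.0013806407358193868
red_key_loop 0.67 [320.  296.6] [0.39   0.3492 0.2104]
blue_key_loop 0.5 [318.  296.5] [0.39   0.3488 0.2104]
full_stand_hook 0.31 [319.  296.5] [0.3857 0.3488 0.22  ]
```

View pics/w14c.png

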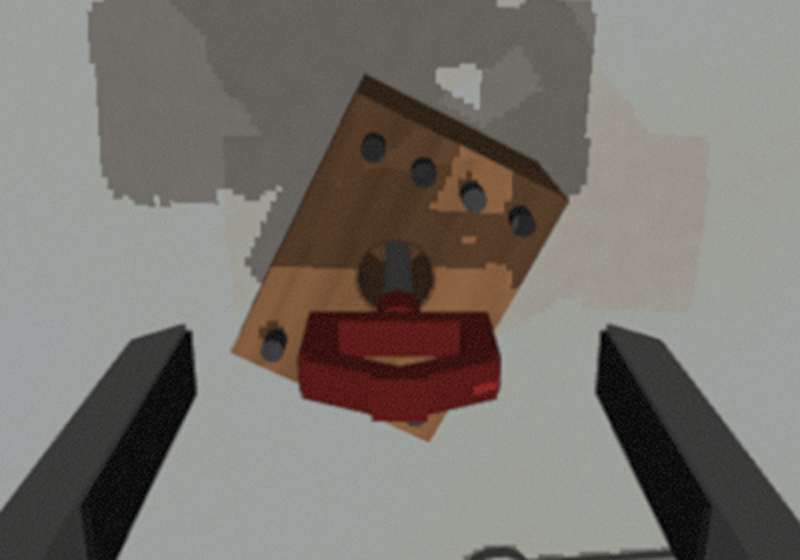

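The red key stands upright in the hole and the fingers are clear. I retreat upward and verify everything.

Emit:
{"api": "move_arm", "payload": {"targets": [[1,0,0,-0.2,0,0,0],[1,0,0,-0.5,0,0,0],[1,0,0,-0.9,0,0,0],[1,0,0,-1.4,0,0,0],[1,0,0,-2,0,0,0],[1,0,0,-2.5,0,0,0],[1,0,0,-2.5,0,0,0],[1,0,0,-2.5,0,0,0],[1,0,0,-2.5,0,0,0],[1,0,0,-2.5,0,0,0],[1,0,0,-2.5,0,0,0]]}}

```text
time_s: 35.85
ee_pos: [0.4327, 0.35, 0.234]
eef_rot: [-3.141, -0.001, -3.107]
force: [0.5, 0.0, 0.1]
grip_width: 0.0939
grip_force: 0.0
```

```bash
cat > f.py <<'E'
from h import *
np.set_printoptions(precision=4,suppress=True)
print(ctrl.get_obs()["time_s"])
for n in ("wrist","scene"):
    c=cam(n); P,uv=cloud(c); hsv=cv2.cvtColor(c[0],cv2.COLOR_RGB2HSV)[uv[:,1],uv[:,0]].astype(int)
    for nm,lo,hi,x,y in (("red",-1,8,(.38,.5),(.29,.41)),("yellow",20,35,(.58,.62),(-.23,-.16)),("blue",100,125,(.54,.6),(-.23,-.16))):
        Q=P[(hsv[:,0]>lo)&(hsv[:,0]<hi)&(hsv[:,1]>110)&(hsv[:,2]>50)&(P[:,2]>.09)&(P[:,0]>x[0])&(P[:,0]<x[1])&(P[:,1]>y[0])&(P[:,1]<y[1])]
        if len(Q)>10: print(n,nm,len(Q),np.percentile(Q,1,axis=0),np.median(Q,0),np.percentile(Q,99,axis=0))
E
python3 f.py
```

```text
35.85
wrist red 1227 [0.4269 0.3285 0.0998] [0.4307 0.3504 0.1329] [0.437  0.3725 0.1408]
scene red 119 [0.4012 0.2961 0.095 ] [0.4372 0.3432 0.1282] [0.465  0.4008 0.4437]
scene yellow 197 [ 0.582  -0.2186  0.1923] [ 0.6026 -0.2033  0.2325] [ 0.611  -0.175   0.2447]
scene blue 183 [ 0.5636 -0.2209  0.1958] [ 0.5705 -0.2035  0.2279] [ 0.5745 -0.1776  0.244 ]
```

```bash
python3 -c "
from station import ctrl
print(ctrl.hand_in())"
```

```text
the job is handed in; nothing more can be done
None
```

The job is handed in at about 36 s: the yellow key hangs against the spare hook's collar (about 50 mm out), the blue key about 82 mm out on the same hook, and the red key stands upright in the block's hole; the hand-in gave no verdict.

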